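# Open and lock the bench dust-extraction port

## Robot

A 6-joint arm with a two-finger parallel gripper is mounted at the origin on the work surface. World frame = base frame: x ahead of the robot, y to its left, z up, the work surface at z = 0. Lengths are in m, angles in rad, forces in N, time in s.
With the tool pointing down it reaches from about 0.2 to 0.875 m from the base axis. Payload 3.4 kg.
Tool frame: the origin (TCP) lies on the centre line of the jaws, within the pads' length; the fingertips stand 14 mm ahead of it and the grasp point (between the pads) lies 5 mm behind it (ctrl.finger_overhang is the distance from the TCP to the fingertips, in m); z points along the fingers, x is the direction in which the jaws open and shut, and the axes are right-handed (so a half turn about z gives the same grasp; the last joint's range is limited). The gripper opens to 94 mm and grips with 3 to 60 N. Pads are 16 mm wide; open, the fingers measure 119 mm over their backs; the gripper's body (75 mm by 177 mm) begins 78 mm behind the grasp point.
Start: joints at [-1.386, 0.276, 1.505, -0, 1.361, -0.121], TCP at [0.173, -0.548, 0.219] pointing down, gripper open.
Joint ranges: [-2.89, 2.89], [-0.75, 2.08], [0.22, 2.7], [-1.18, 4.32], [0.11, 2.71], [-2.7, 2.7]. Speed limits (rad/s): [2.57, 2.57, 3.14, 3.14, 3.14, 3.14].

## Interface

Orientations are given as a rotation vector (axis times angle).
In Python, from cell import monitor, cams, order, ctrl gives the robot as it stands.
- The arm moves only by the tool move_arm, never from a script. Its argument "plan" is text: rows parted by semicolons, each of 6 numbers parted by spaces: the shift along the tool's x, y, z in mm, then the turn, a rotation vector about the tool's x, y, z in rad. A call has 1 to 8 rows; each row is the pose to reach, as a shift and turn from the pose commanded when the call began, along the tool's axes at that moment; what a row does not reach only later rows make up. A row lasts 1/10 s, in which the tool goes at most 50 mm and 8.59 degrees, less where a joint would pass 70% of its speed; a pose out of reach is approached as far as the arm can. A call with a gripper value outside its range is refused whole. "fingers" is the closure in counts, from 0 (fully open) to 255 (shut), set as the call begins (left out, the last holds). The fingers move at their own pace and stop on an object; "grip_force" is the grip in N (left out, the last holds). Time passes only in rows, so rows that repeat a pose let the fingers close. It gives the time, the measured TCP pose, the force and the opening at its end, in the units of the state.
- monitor.read_state(): the state, without advancing time (a new reading comes with each control period).
- cams.camera(name): name is "side" or "top"; returns the picture (420x560x3 uint8, blue, green, red); there is no depth.
- cams.camera_model(name): a dict with "fx", "fy", "cx", "cy" (pixels), "cam_to_world" (4x4, takes a point from camera to world coordinates). Camera axes: x right, y down, z forward; pixel columns grow to the right and rows downward; lengths in m; the calibration is good to about 2 mm. A picture is of the moment at which its call begins. camera_model takes no time and is no camera call.
- order.sign_off(): hands the job in, once; it reports no verdict.
The state is a dict: "clock": time; "qpos": joint angles; "qvel": joint speeds; "joint_torque": joint torques, N m; "eef_pos": TCP position; "tcp_rot": TCP orientation; "wrist_force": force on the tool from outside, world axes, zero at the start; "ft_torque": the same for the moment, N m; "finger_gap": finger opening in m.
Only numpy, scipy, OpenCV 4.12 (cv2) and the standard library are available. Lean on these libraries where they do the work, as an engineer would, in place of code of your own. Each camera call takes 0.05 s, during which the arm holds its last target. There are 200 camera calls.

## Task

Get the larger of the two bench dust-extraction outlets ready for sanding: swing its dust cover aside on its pin until the whole port is clear, then turn the lock collar on that pin by its lever, clockwise, until the lever points at the white locked mark on the deck. Leave the smaller outlet shut and do not shift the loose things on and around the outlets.

Things in the scene. Friction and masses are not known exactly. Their poses are not given: they have to be found in the camera images.
- outlet: The larger outlet: a grey painted steel box fixed to the bench, 250 mm (its x) by 220 mm (its y), deck (top face) 60 mm above the bench; origin at the centre of its underside, z up. In its deck is a round port of 80 mm diameter, under an aluminium dust cover. It and the smaller outlet may have changed places and are turned a little.
- outlet_port (a point): Centre of the large port's mouth, on the deck, 65 mm from the outlet's centre towards its -x (the robot's side).
- outlet_pin (a point): Where the upright steel pin of the large outlet leaves the deck, 110 mm from the port's centre, towards the outlet's +x. Cover and lock collar both turn about this vertical axis. The pin with its nut ends 47 mm above the deck.
- cover (a joint): Angle of the large dust cover, rad: 0 = centred over the port, growing as it swings counterclockwise seen from above (from the robot's side of the pin towards the outlet's -y), stop at 1.5. The port is wholly clear from 0.85. Starts at 0 to 0.2 and stays where left (friction 0.3 N m, 3 N at its post).
- cover_post (a point): Centre of the top of the round black thumb post at the centre of the large cover's disc: 18 mm diameter, 40 mm tall above the cover, top 50 mm above the deck, 110 mm from the pin axis. The cover is a flat aluminium disc of 100 mm diameter on a 44 mm wide arm, 6 mm thick, top face 10 mm above the deck.
- collar (a joint): Angle of the large outlet's lock collar, rad, growing clockwise seen from above: its lever starts at 0 to 0.4, 1.4 = lever points at the locked mark, end of travel 1.75 (beyond the mark; there is no click at the mark). Dark steel ring, 56 mm diameter, round the pin, with one radial lever. Turns independently of the cover and stays where left (friction 0.25 N m, 3 N at its post).
- collar_post (a point): Centre of the top of the round dark steel post at the end of the collar's lever: 18 mm diameter, standing from 18 to 64 mm above the deck (46 mm tall), 80 mm from the pin axis. The lever is 14 mm wide, 19 to 29 mm above the deck; the collar ring 14 to 34 mm above it.
- outlet_mark (a point): Centre of the top of the locked mark: a white bar on the large outlet's deck, 26 mm long (pointing to the pin), 8 mm wide, 4 mm high, its centre 107 mm from the pin axis, on the outlet's far +y side.
- small_outlet: The smaller outlet, to be left alone: same build and same heights, 180 mm by 158 mm in plan, port 58 mm; origin at the centre of its underside.
- small_cover (a joint): Angle of the smaller outlet's cover, rad: 0 = shut, as it starts and must stay.
- small_collar (a joint): Angle of the smaller outlet's lock collar, rad: 0 as it starts and must stay.
- offcut: Loose wood offcut 60 x 24 x 18 mm lying on the large outlet's deck in its near +y corner, outside the cover's path; origin at the centre of its underside.
- sanding_block: Loose cork sanding block 100 x 38 x 30 mm lying on the bench between the outlets; origin at the centre of its underside.
- drilled_block: Loose wooden block 70 x 70 x 80 mm with a hole in its top, standing on the bench beyond the outlets; origin at the centre of its underside.
- glue: Loose white bottle, 60 mm diameter, 170 mm tall, standing beyond the outlets; origin at the centre of its underside.
- driver: Loose screwdriver lying beyond the outlets.
- mallet: Loose hammer lying on the right of the bench.
- brush: Loose bench brush lying on the left of the bench.

How it is judged:
On the way, in this order (a step that is already met when the one before it is completed fails the run):
1. the large dust cover is swung aside so that the whole port is clear (value of joint cover above 0.88 rad), for 0.2 s.
2. the large lock collar's lever points at the locked mark, the port still clear (value of joint cover above 0.88 rad and value of joint collar between 1.3 and 1.5 rad), for 0.2 s.
At the end, for the whole second after the job is handed in: The large cover stands at more than 0.88 rad (port wholly clear), the large collar's lever within 0.1 rad of the locked mark (joint 1.30 to 1.50), both at rest; the small outlet's cover and collar within 0.1 rad of where they began; the loose things not moved by more than 25 mm (all of step 2 and velocity of joint cover between -0.05 and 0.05 rad/s and velocity of joint collar between -0.05 and 0.05 rad/s and value of joint each of small_cover, small_collar below 0.1 rad); the robot touches nothing.
It fails at once if the smaller outlet's cover or collar is turned by more than 0.1 rad (value of joint any of small_cover, small_collar above 0.1 rad).
It fails at once if a loose thing on or around the outlets is moved by more than 25 mm (distance of any of offcut, sanding_block, drilled_block, glue, driver, mallet, brush from where it was at the start of the episode above 0.025 m).
It also fails if it takes over 48 s, if anything falls off the work surface, if the arm or the gripper's body presses on something with over 40 N, if the wrist force passes 120 N, or if a joint passes its speed limit or range.

## Working session

There is one attempt and no reset: what is moved stays moved. The work goes in short steps, Python scripts to look and compute and a tool call to move; the robot and the scene stay as the last step left them, time stands still between calls to the robot, and variables do not carry over. Pictures are saved under pics/ and viewed, about 8 in all and at most 12, crops included, and the job is handed in when it is done.

Besides the shell and the picture viewer there is one more tool, called after "Call:" as name(argument=value, ...), one argument or row to a line, values as JSON. move_arm: Moves the arm, as the interface text tells. Its arguments: {"type":"object","properties":{"plan":{"type":"string"},"fingers":{"type":"number"},"grip_force":{"type":"number"}},"required":["plan"]}

```bash
mkdir -p pics; python3 - <<'E'
from cell import monitor,cams,order,ctrl
import cv2,numpy as np
for n in("top","side"):
    cv2.imwrite(f"pics/{n}0.png",cams.camera(n)); m=cams.camera_model(n); print(n,m["fx"],m["fy"],m["cx"],m["cy"],np.round(m["cam_to_world"],3).tolist())
s=monitor.read_state(); print({k:np.round(v,3) for k,v in s.items()}, ctrl.finger_overhang)
E
```

```text
top 459.3370679386296 459.3370679386296 275.4129539380361 206.07497455867082 [[-0.018, -0.996, 0.09, 0.476], [-1.0, 0.019, 0.013, -0.012], [-0.014, -0.09, -0.996, 1.356], [0.0, 0.0, 0.0, 1.0]]
side 388.7677097795196 388.7677097795196 271.45662458937556 212.14063877219738 [[-0.66, -0.483, 0.576, -0.055], [-0.751, 0.419, -0.51, 0.587], [0.005, -0.769, -0.639, 0.795], [0.0, 0.0, 0.0, 1.0]]
{'clock': np.float64(0.1), 'qpos': array([-1.386,  0.277,  1.506,  0.   ,  1.361, -0.121]), 'qvel': array([ 0.001, -0.001, -0.002,  0.001,  0.   ,  0.   ]), 'joint_torque': array([ 1.0000e-03, -4.0545e+01, -2.3778e+01,  7.0000e-02,  3.0000e-02,
       -0.0000e+00]), 'eef_pos': array([ 0.173, -0.548,  0.219]), 'tcp_rot': array([-2.533e+00,  1.857e+00,  2.000e-03]), 'wrist_force': array([-0.143,  0.009,  1.157]), 'ft_torque': array([ 0.013,  0.034, -0.032]), 'finger_gap': np.float64(0.094)} 0.014
```

View pics/top0.png

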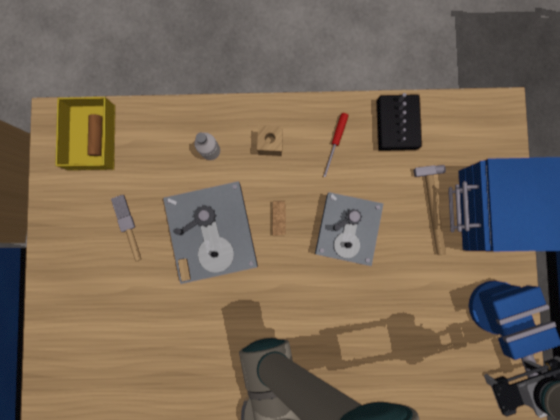

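View pics/side0.png

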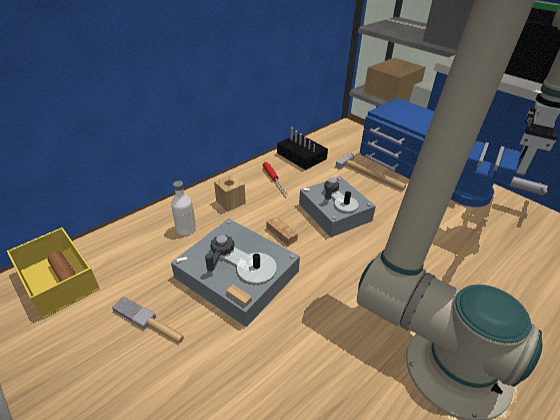

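The large outlet is on the left in the top view: pin (204,216), cover disc (216,253), collar lever end (180,231), white mark (171,202), offcut (183,269). The small outlet is at about (348,228). I'll zoom in on the large one.

```bash
python3 - <<'E'
import cv2,numpy as np
a=cv2.imread("pics/top0.png")[175:287,155:265]; b=cv2.imread("pics/side0.png")[212:324,165:305]
r=lambda i:cv2.resize(i,None,fx=5,fy=5,interpolation=cv2.INTER_CUBIC)
cv2.imwrite("pics/topc.png",r(a)); cv2.imwrite("pics/sidec.png",r(b))
E
```

```text
(no output)
```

View pics/topc.png

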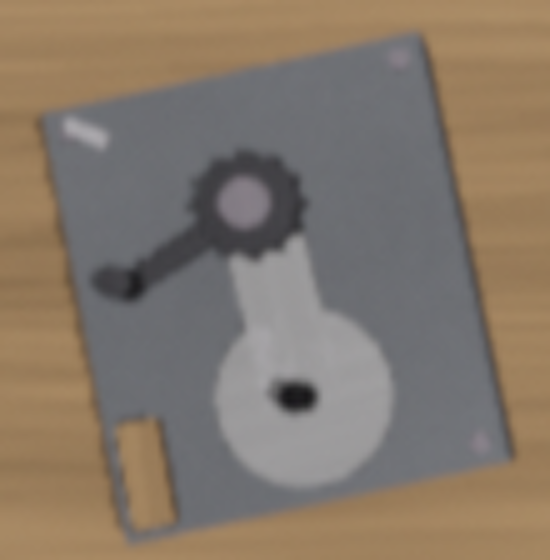

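View pics/sidec.png

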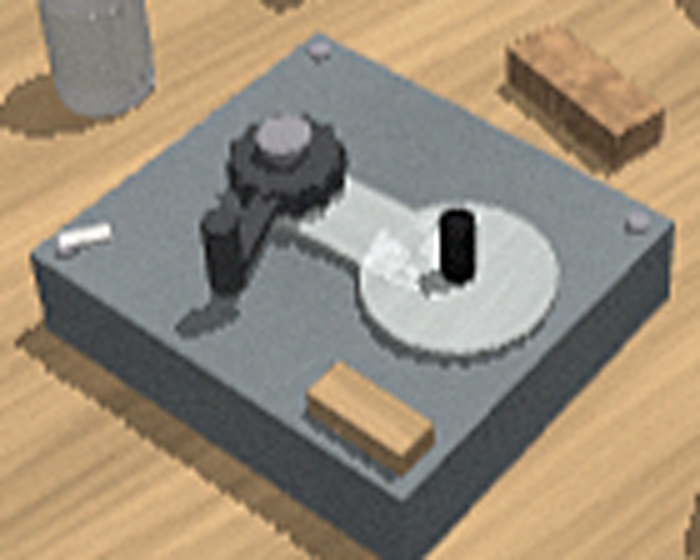

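The crops (5×) show the following. In the top view the deck corners are at (42,115), (420,33), (513,460) and (128,545), the nut at (243,202), the disc centre at (304,398), the collar post end at about (108,281) and the mark at (85,133). In the side view the collar post top is at (222,220) and the cover post top at (457,216). Next I'll cast rays.

```bash
cat >h.py <<'E'
import numpy as np
from cell import cams
def ray(n,u,v):
    m=cams.camera_model(n);T=np.array(m["cam_to_world"])
    d=T[:3,:3]@np.array([(u-m["cx"])/m["fx"],(v-m["cy"])/m["fy"],1]);return T[:3,3],d
def plane(n,u,v,z):
    o,d=ray(n,u,v);return o+d*(z-o[2])/d[2]
def tri(a,b):
    (o,d),(p,e)=ray("top",*a),ray("side",*b)
    s,t=np.linalg.lstsq(np.c_[d,-e],p-o,rcond=None)[0];q,r=o+s*d,p+t*e
    return (q+r)/2,np.linalg.norm(q-r)
E
python3 - <<'E'
from h import *
np.set_printoptions(precision=4,suppress=True)
f=lambda u,v:(155+u/5-.4,175+v/5-.4); g=lambda u,v:(165+u/5-.4,212+v/5-.4)
C=np.array([plane("top",*f(*c),.06) for c in[(42,115),(420,33),(513,460),(128,545)]])
print("corners",C[:,:2].tolist(),"sides",[np.linalg.norm(C[i]-C[(i+1)%4]) for i in range(4)])
ctr=C.mean(0); ex=(C[0]+C[1]-C[2]-C[3]);ex/=np.linalg.norm(ex);yaw=np.arctan2(ex[1],ex[0]);ey=np.array([-ex[1],ex[0],0])
print("ctr",ctr,"yaw",yaw)
print("model pin",ctr+.045*ex,"port",ctr-.065*ex)
pin=plane("top",*f(243,202),.107);disc=plane("top",*f(304,398),.070)
print("pin",pin,"side pin",plane("side",*g(285,132),.107),"disc",disc,"r",np.linalg.norm((disc-pin)[:2]))
cp=plane("top",*f(106,280),.124);cps=plane("side",*g(222,220),.124)
print("collar post",cp,cps,tri(f(106,280),g(222,220)),"r",np.linalg.norm((cp-pin)[:2]),np.linalg.norm((cps-pin)[:2]))
print("cover post side",plane("side",*g(457,216),.110))
mk=plane("top",*f(85,133),.064);print("mark",mk,plane("side",*g(84,235),.064),np.linalg.norm((mk-pin)[:2]))
for n,p in(("disc",disc),("cp",cp),("cps",cps),("mark",mk)):
    d=p-pin;print(n,"world ang",np.arctan2(d[1],d[0]),"rel",np.arctan2(d@ey,d@ex))
E
```

```text
corners [[0.6242184294191551, 0.3242559645797168], [0.6671115400459036, 0.1081479066821402], [0.4245986506978679, 0.058480286240543675], [0.3810497756962759, 0.2748497449557094]] sides [np.float64(0.2203236519929279), np.float64(0.24754671078457716), np.float64(0.22070851179462492), np.float64(0.24813699581266224)]
ctr [0.5242 0.1914 0.06  ] yaw 0.201228470042708
model pin [0.5683 0.2004 0.06  ] port [0.4606 0.1784 0.06  ]
pin [0.5689 0.2016 0.107 ] side pin [0.5705 0.2026 0.107 ] disc [0.4613 0.1742 0.07  ] r 0.11101922455768426
collar post [0.527  0.2727 0.124 ] [0.5252 0.2702 0.124 ] (array([0.526 , 0.2714, 0.1245]), np.float64(0.0029612979268000645)) r 0.08254778713988138 0.08137536159748411
cover post side [0.4645 0.1758 0.11  ]
mark [0.613  0.2987 0.064 ] [0.6147 0.3013 0.064 ] 0.10662954046716655
disc world ang -2.8920227494900375 rel -3.0932512195327453
cp world ang 2.1037643492819136 rel 1.9025358792392058
cps world ang 2.137879148889629 rel 1.9366506788469207
mark world ang 1.144328216735436 rel 0.943099746692728
```

```bash
cat >>h.py <<'E'
from scipy.spatial.transform import Rotation as Ro
from cell import monitor
def pose(x,y,z,w):
    c,s=np.cos(w),np.sin(w);return np.array([x,y,z]),Ro.from_matrix(np.array([[c,s,0],[s,-c,0],[0,0,-1]]))
def rows(targets):
    s=monitor.read_state();p=np.array(s["eef_pos"]);R=Ro.from_rotvec(s["tcp_rot"])
    for t in targets:
        q,Q=pose(*t);print(np.round(R.inv().apply(q-p)*1e3).astype(int),np.round((R.inv()*Q).as_rotvec(),2),"->",np.round(t,3))
PIN=np.array([.569,.201])
def arc(r,a):return PIN+r*np.array([np.cos(a),np.sin(a)])
E
python3 - <<'E'
from h import *
rows([(.463,.175,.219,-1.32),(.463,.175,.170,-1.32)])
for n,u,v,z in(("glue top",203,137,.17),("offcut",155+29,175+94.5,.078),("sand",279,218,.03)):print(n,plane(n and "top",u,v,z))
E
```

```text
[-602 -494    1] [-0.    0.    0.05] -> [ 0.463  0.175  0.219 -1.32 ]
[-602 -494   50] [-0.    0.    0.05] -> [ 0.463  0.175  0.17  -1.32 ]
glue top [0.77032794 0.19064805 0.17      ]
offcut [0.42080962 0.26035708 0.078     ]
sand [ 0.56180701 -0.00494205  0.03      ]
```

Call:
move_arm(
  plan="-602 -494 0 0 0 0.05;-602 -494 0 0 0 0.05;-602 -494 0 0 0 0.05;-602 -494 0 0 0 0.05;-602 -494 0 0 0 0.05;-602 -494 0 0 0 0.05;-602 -494 0 0 0 0.05;-602 -494 0 0 0 0.05",
  fingers=119,
  grip_force=10,
)

```text
clock: 0.9
eef_pos: [0.322, -0.1751, 0.2194]
tcp_rot: [-2.486, 1.921, -0.001]
wrist_force: [0.5, 0.1, 1.0]
finger_gap: 0.05
```

```bash
python3 - <<'E'
from h import *
rows([(.463,.175,.219,-1.32),(.463,.175,.170,-1.32)])
E
```

```text
[-303 -225    0] [-0. -0.  0.] -> [ 0.463  0.175  0.219 -1.32 ]
[-303 -225   49] [-0. -0.  0.] -> [ 0.463  0.175  0.17  -1.32 ]
```

Call:
move_arm(
  plan="-303 -225 0 0 0 0;-303 -225 0 0 0 0;-303 -225 0 0 0 0;-303 -225 0 0 0 0;-303 -225 0 0 0 0;-303 -225 0 0 0 0;-303 -225 0 0 0 0;-303 -225 40 0 0 0",
)

```text
clock: 1.7
eef_pos: [0.4681, 0.1775, 0.183]
tcp_rot: [-2.481, 1.91, -0.011]
wrist_force: [1.3, 0.5, 0.1]
finger_gap: 0.05
```

```bash
python3 - <<'E'
from h import *
import cv2
rows([(.463,.175,.170,-1.32),(.463,.175,.100,-1.32)])
a=cams.camera("side")[180:340,150:350];cv2.imwrite("pics/s1.png",cv2.resize(a,None,fx=4,fy=3.75*4/3.75))
print(monitor.read_state()["eef_pos"])
E
```

```text
[ 1  6 13] [-0.01  0.    0.01] -> [ 0.463  0.175  0.17  -1.32 ]
[ 1  7 83] [-0.01  0.    0.01] -> [ 0.463  0.175  0.1   -1.32 ]
[0.46317259 0.17844996 0.17404369]
```

View pics/s1.png

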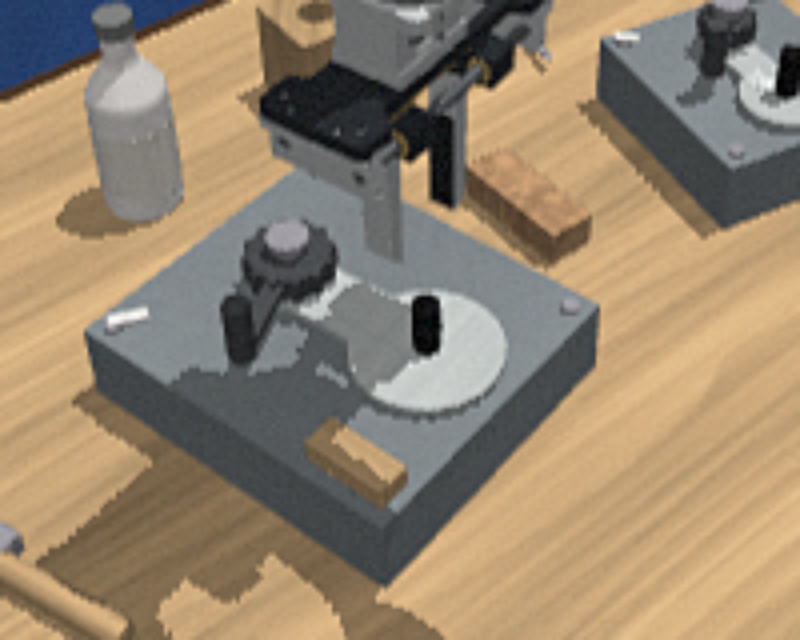

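The view is consistent: the fingertips at (385,255) and (447,205) straddle the cover post at (425,300). I'm descending.

Call:
move_arm(
  plan="0 0 40 0 0 0;0 0 74 0 0 0;0 0 74 0 0 0;0 0 74 0 0 0",
)

```text
clock: 2.15
eef_pos: [0.4628, 0.1727, 0.1055]
tcp_rot: [2.486, -1.919, -0.001]
wrist_force: [-0.4, -0.5, 0.8]
finger_gap: 0.0501
```

```bash
python3 - <<'E'
from h import *
s=monitor.read_state();print(s["eef_pos"],s["tcp_rot"],s["wrist_force"])
rows([(.463,.175,.100,-1.32)])
E
```

```text
[0.46275495 0.17270958 0.10549639] [ 2.48551949e+00 -1.91946998e+00 -1.23644257e-03] [-0.42439728 -0.51004976  0.77974232]
[-2 -1  5] [ 0. -0.  0.] -> [ 0.463  0.175  0.1   -1.32 ]
```

Call:
move_arm(
  plan="-2 0 7 0 0 0;-2 0 7 0 0 0;-2 0 7 0 0 0;-2 0 7 0 0 0;-2 0 7 0 0 0;-2 0 7 0 0 0",
  fingers=255,
  grip_force=15,
)

```text
clock: 2.75
eef_pos: [0.4629, 0.1752, 0.0991]
tcp_rot: [-2.486, 1.92, -0.001]
wrist_force: [-0.5, 0.2, 4.8]
finger_gap: 0.0176
```

```bash
python3 - <<'E'
from h import *
s=monitor.read_state();p=s["eef_pos"];d=p[:2]-PIN;r=np.hypot(*d);a=np.arctan2(d[1],d[0]);print(p,r,a)
R=Ro.from_rotvec(s["tcp_rot"]).as_matrix();w=np.arctan2(R[1,0],R[0,0]);print(w)
rows([(*arc(r,a+k*.14),p[2],w+k*.14) for k in range(1,9)])
E
```

```text
[0.46286687 0.17515236 0.09913855] 0.1092352563779268 -2.902703396381336
-1.3152171500884098
[15 -1  0] [-0.    0.   -0.14] -> [ 0.468  0.161  0.099 -1.175]
[30 -4  0] [-0.    0.   -0.28] -> [ 0.474  0.147  0.099 -1.035]
[45 -9  0] [-0.    0.   -0.42] -> [ 0.483  0.134  0.099 -0.895]
[ 58 -16   0] [-0.   -0.   -0.56] -> [ 0.493  0.123  0.099 -0.755]
[ 71 -25   0] [-0.  -0.  -0.7] -> [ 0.504  0.113  0.099 -0.615]
[ 82 -35   0] [-0.   -0.   -0.84] -> [ 0.517  0.105  0.099 -0.475]
[ 92 -47   0] [-0.   -0.   -0.98] -> [ 0.531  0.098  0.099 -0.335]
[ 99 -60   0] [-0.   -0.   -1.12] -> [ 0.546  0.094  0.099 -0.195]
```

Gripped: gap 17.6 mm, radius 109 mm. I'll swing half way first and check the force.

Call:
move_arm(
  plan="8 0 0 0 0 -0.07;15 -1 0 0 0 -0.14;23 -2 0 0 0 -0.21;30 -4 0 0 0 -0.28;38 -6 0 0 0 -0.35;45 -9 0 0 0 -0.42;52 -12 0 0 0 -0.49;58 -16 0 0 0 -0.56",
)

```text
clock: 3.55
eef_pos: [0.493, 0.1233, 0.0991]
tcp_rot: [-2.92, 1.154, -0.0]
wrist_force: [-0.7, 1.6, 4.5]
finger_gap: 0.0175
```

```bash
python3 - <<'E'
from h import *
s=monitor.read_state();p=s["eef_pos"];d=p[:2]-PIN;r=np.hypot(*d);a=np.arctan2(d[1],d[0]);print(p,r,a,s["wrist_force"])
R=Ro.from_rotvec(s["tcp_rot"]).as_matrix();w=np.arctan2(R[1,0],R[0,0]);print(w)
rows([(*arc(.11,a+k*.08),.1,w+k*.08) for k in range(1,9)])
E
```

```text
[0.49304185 0.12325423 0.09911643] 0.10869243584253337 -2.344564731912084 [-0.68497066  1.5705915   4.51591284]
-0.7529406416910208
[ 9  1 -1] [-0.    0.   -0.08] -> [ 0.499  0.116  0.1   -0.673]
[18  0 -1] [-0.    0.   -0.16] -> [ 0.506  0.111  0.1   -0.593]
[26 -1 -1] [-0.    0.   -0.24] -> [ 0.513  0.106  0.1   -0.513]
[35 -4 -1] [-0.    0.   -0.32] -> [ 0.521  0.102  0.1   -0.433]
[43 -6 -1] [-0.   0.  -0.4] -> [ 0.529  0.099  0.1   -0.353]
[ 51 -10  -1] [-0.   -0.   -0.48] -> [ 0.537  0.096  0.1   -0.273]
[ 59 -14  -1] [-0.   -0.   -0.56] -> [ 0.546  0.094  0.1   -0.193]
[ 66 -19  -1] [-0.   -0.   -0.64] -> [ 0.554  0.092  0.1   -0.113]
```

Call:
move_arm(
  plan="9 0 0 0 0 -0.08;18 0 0 0 0 -0.16;26 -1 0 0 0 -0.24;35 -4 0 0 0 -0.32;43 -6 0 0 0 -0.4;51 -10 0 0 0 -0.48;59 -14 0 0 0 -0.56;59 -14 0 0 0 -0.56",
)

```text
clock: 4.35
eef_pos: [0.5476, 0.0941, 0.0992]
tcp_rot: [-3.123, 0.306, -0.006]
wrist_force: [1.5, 5.8, 1.4]
finger_gap: 0.0176
```

Call:
move_arm(
  plan="0 0 0 0 0 0;0 0 0 0 0 0;0 0 0 0 0 0;0 0 -20 0 0 0;0 0 -60 0 0 0;0 0 -80 0 0 0;0 0 -80 0 0 0;0 0 -80 0 0 0",
  fingers=140,
)

```text
clock: 5.15
eef_pos: [0.5446, 0.0924, 0.1779]
tcp_rot: [3.126, -0.306, -0.001]
wrist_force: [0.2, -0.8, 0.1]
finger_gap: 0.0425
```

```bash
python3 - <<'E'
from h import *
import cv2
im=cams.camera("side");cv2.imwrite("pics/s2.png",cv2.resize(im[180:340,150:350],None,fx=4,fy=4))
s=monitor.read_state();print(s["eef_pos"],s["tcp_rot"])
x,y=.526,.2715;print(np.arctan2(y-PIN[1],x-PIN[0]))
rows([(x,y,.18,.0),(x,y,.18,.55)])
E
```

```text
[0.54406457 0.09242551 0.17708512] [ 3.12602823 -0.30582257 -0.00389957]
2.1184846502389534
[ -52 -172   -3] [ 0.   0.  -0.2] -> [0.526 0.272 0.18  0.   ]
[ -52 -172   -3] [-0.    0.   -0.75] -> [0.526 0.272 0.18  0.55 ]
```

View pics/s2.png

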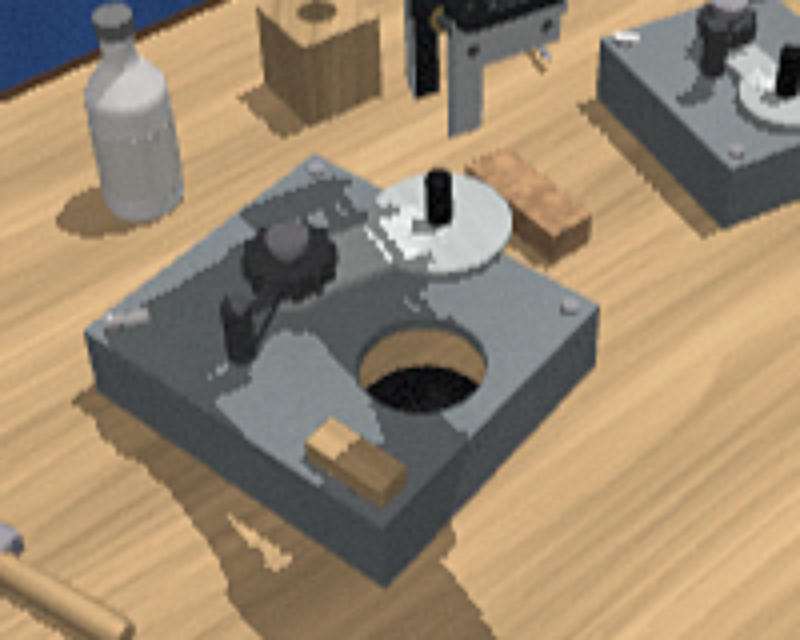

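The port is wholly clear and the cover disc sits at (440,220) in the crop; the collar lever is unmoved. Now for the collar post.

Call:
move_arm(
  plan="-52 -172 -3 0 0 -0.75;-52 -172 -3 0 0 -0.75;-52 -172 -3 0 0 -0.75;-52 -172 -3 0 0 -0.75;-52 -172 -3 0 0 -0.75;-52 -172 -3 0 0 -0.75;-52 -172 -3 0 0 -0.75;-52 -172 -3 0 0 -0.75",
)

```text
clock: 6.0
eef_pos: [0.5273, 0.2705, 0.1806]
tcp_rot: [3.022, 0.856, -0.003]
wrist_force: [-0.7, -1.0, 0.0]
finger_gap: 0.0426
```

```bash
python3 - <<'E'
from h import *
import cv2
im=cams.camera("side");cv2.imwrite("pics/s3.png",cv2.resize(im[180:340,150:350],None,fx=4,fy=4))
print(monitor.read_state()["eef_pos"])
rows([(.526,.2715,.111,.55)])
E
```

```text
[0.52747846 0.2705251  0.18088557]
[-1 -2 70] [0. 0. 0.] -> [0.526 0.272 0.111 0.55 ]
```

View pics/s3.png

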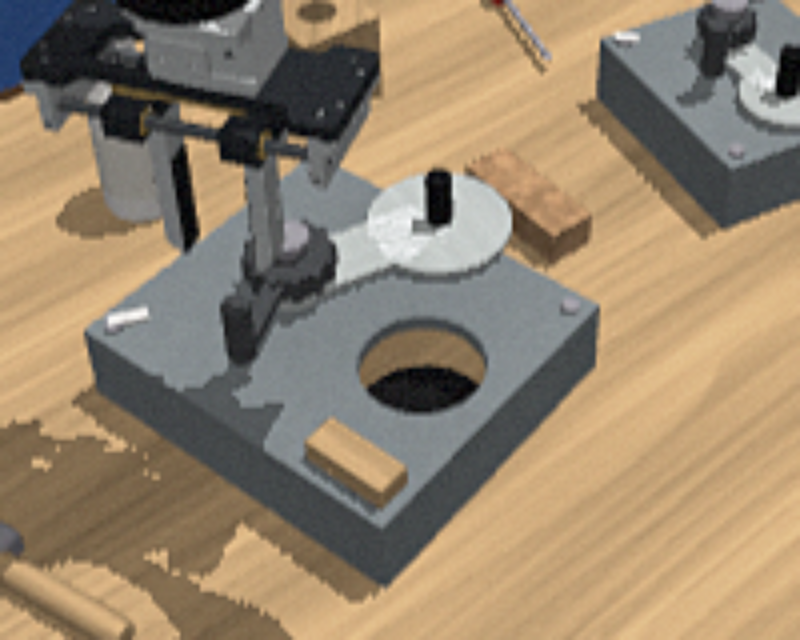

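The tips at (185,245) and (265,265) straddle the collar post at (237,300). I'm going down and gripping.

Call:
move_arm(
  plan="-1 -2 40 0 0 0;-1 -2 70 0 0 0;-1 -2 70 0 0 0;-1 -2 70 0 0 0",
)

```text
clock: 6.45
eef_pos: [0.5259, 0.2721, 0.1116]
tcp_rot: [3.022, 0.858, -0.001]
wrist_force: [0.3, 0.8, -0.1]
finger_gap: 0.0424
```

Call:
move_arm(
  plan="0 0 0 0 0 0;0 0 0 0 0 0;0 0 0 0 0 0;0 0 0 0 0 0;0 0 0 0 0 0",
  fingers=255,
)

```text
clock: 6.95
eef_pos: [0.526, 0.2727, 0.1125]
tcp_rot: [3.021, 0.861, 0.002]
wrist_force: [-0.5, 0.2, 5.4]
finger_gap: 0.0176
```

```bash
python3 - <<'E'
from h import *
s=monitor.read_state();p=s["eef_pos"];d=p[:2]-PIN;r=np.hypot(*d);a=np.arctan2(d[1],d[0]);print(p,r,a,s["wrist_force"])
R=Ro.from_rotvec(s["tcp_rot"]).as_matrix();w=np.arctan2(R[1,0],R[0,0]);print(w)
rows([(*arc(.08,a+k*(1.144-a)/8),p[2],w+k*(1.144-a)/8) for k in range(1,9)])
E
```

```text
[0.52604504 0.27274605 0.11250302] 0.08362191653232283 2.110265561204905 [-0.49065504  0.17106532  5.44742827]
0.5550429825667065
[10  4  0] [ 0.   -0.    0.12] -> [0.536 0.274 0.113 0.434]
[19  6  0] [ 0.   -0.    0.24] -> [0.546 0.277 0.113 0.313]
[28  9  0] [ 0.   -0.    0.36] -> [0.555 0.28  0.113 0.193]
[37 13  0] [ 0.   -0.    0.48] -> [0.564 0.281 0.113 0.072]
[45 18  0] [ 0.  -0.   0.6] -> [ 0.574  0.281  0.113 -0.049]
[53 25  0] [-0.   -0.    0.72] -> [ 0.584  0.28   0.113 -0.17 ]
[59 31  0] [-0.   -0.    0.85] -> [ 0.593  0.277  0.113 -0.29 ]
[65 39  0] [-0.   -0.    0.97] -> [ 0.602  0.274  0.113 -0.411]
```

Call:
move_arm(
  plan="10 2 0 0 0 0.12;19 4 0 0 0 0.24;28 8 0 0 0 0.36;37 12 0 0 0 0.48;45 18 0 0 0 0.6;53 24 0 0 0 0.72;59 31 0 0 0 0.84;59 31 0 0 0 0.84",
)

```text
clock: 7.75
eef_pos: [0.5939, 0.2815, 0.1126]
tcp_rot: [-3.101, 0.45, -0.004]
wrist_force: [1.5, 8.5, 1.9]
finger_gap: 0.0176
```

```bash
python3 - <<'E'
from h import *
s=monitor.read_state();p=s["eef_pos"];d=p[:2]-PIN;r=np.hypot(*d);a=np.arctan2(d[1],d[0]);print(p,r,a,s["wrist_force"],s["finger_gap"])
R=Ro.from_rotvec(s["tcp_rot"]).as_matrix();w=np.arctan2(R[1,0],R[0,0]);print(w)
rows([(*arc(.08,a+k*(1.135-a)/2),p[2],w+k*(1.135-a)/2) for k in range(1,3)])
E
```

```text
[0.59391351 0.28153567 0.11258447] 0.08430111314356914 1.2707860748859678 [1.45190977 8.50835287 1.91022275] 0.0175534015468101
-0.288306230388133
[5 5 0] [-0.01 -0.    0.07] -> [ 0.598  0.276  0.113 -0.356]
[11  5  0] [-0.01 -0.    0.14] -> [ 0.603  0.274  0.113 -0.424]
```

Call:
move_arm(
  plan="5 1 0 0 0 0.07;10 2 0 0 0 0.14;10 2 0 0 0 0.14;10 2 0 0 0 0.14",
)

```text
clock: 8.15
eef_pos: [0.6035, 0.2777, 0.1126]
tcp_rot: [-3.06, 0.662, -0.006]
wrist_force: [3.0, 9.0, -0.1]
finger_gap: 0.0178
```

```bash
python3 - <<'E'
from h import *
import cv2
s=monitor.read_state();p=s["eef_pos"];d=p[:2]-PIN;r=np.hypot(*d);a=np.arctan2(d[1],d[0]);print(p,r,a,s["wrist_force"],s["finger_gap"])
E
```

```text
[0.60347419 0.27765124 0.11262981] 0.08404690470964765 1.1481471509261714 [ 2.97251278  8.97988303 -0.14487801] 0.017825278083752078
```

Call:
move_arm(
  plan="0 0 0 0 0 0;0 0 0 0 0 0;0 0 0 0 0 0;0 0 -20 0 0 0;0 0 -60 0 0 0;0 0 -100 0 0 0;0 0 -120 0 0 0;0 0 -120 0 0 0",
  fingers=140,
)

```text
clock: 8.95
eef_pos: [0.6029, 0.2728, 0.2352]
tcp_rot: [-3.068, 0.662, -0.01]
wrist_force: [0.3, 1.3, 0.5]
finger_gap: 0.0424
```

Call:
move_arm(
  plan="40 150 -40 0 0 0;40 150 -40 0 0 0;40 150 -40 0 0 0;40 250 -40 0 0 0;40 250 -40 0 0 0;40 250 -40 0 0 0;40 250 -40 0 0 0;40 250 -40 0 0 0",
)

```text
clock: 9.75
eef_pos: [0.5345, 0.029, 0.2705]
tcp_rot: [-3.07, 0.663, 0.002]
wrist_force: [-0.7, -0.3, 0.2]
finger_gap: 0.0422
```

```bash
python3 - <<'E'
from h import *
import cv2
a=cams.camera("top");b=cams.camera("side");cv2.imwrite("pics/t4.png",a);cv2.imwrite("pics/s4.png",b)
r=lambda i:cv2.resize(i,(400,400),interpolation=cv2.INTER_CUBIC)
cv2.imwrite("pics/both4.png",np.hstack([r(a[177:277,160:260]),r(b[220:320,165:265])]))
print(monitor.read_state()["eef_pos"])
E
```

```text
[0.5348938  0.0296687  0.27068856]
```

View pics/both4.png

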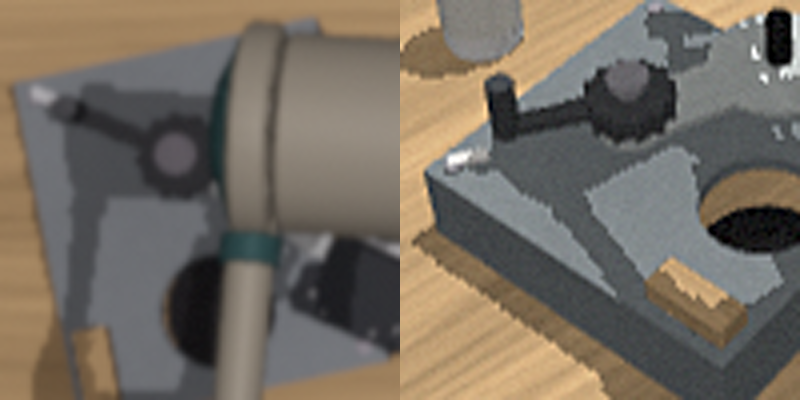

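The port is open and the arm is clear. The collar post top is at about (62,104) in the top crop and (99,82) in the side crop, with the lever running toward the mark. I'll check the angle.

```bash
python3 - <<'E'
from h import *
f=lambda u,v:(160+u/4-.4,177+v/4-.4); g=lambda u,v:(165+u/4-.4,220+v/4-.4)
ang=lambda p,q:np.arctan2((p-q)[1],(p-q)[0])
pin=plane("top",*f(176,152),.107);ps=plane("side",*g(228,82),.107)
cp=plane("top",*f(62,104),.124);cs=plane("side",*g(99,82),.124)
lv=plane("top",*f(105,122),.089)
print(pin,ps,cp,cs,tri(f(62,104),g(99,82)))
print("r",np.hypot(*(cp-pin)[:2]),np.hypot(*(cs-ps)[:2]),"ang",ang(cp,pin),ang(cs,ps),ang(lv,pin))
m=plane("top",*f(42,95),.064);ms=plane("side",*g(57,161),.064);print("mark",m,ms,ang(m,pin),ang(ms,ps))
E
```

```text
[0.56998358 0.20050741 0.107     ] [0.5641724  0.20715438 0.107     ] [0.6026902  0.27475135 0.124     ] [0.60132332 0.27691188 0.124     ] (array([0.60317698, 0.27560752, 0.12175492]), np.float64(0.0008177002293089573))
r 0.08112882376706065 0.07903353146476412 ang 1.155846152157206 1.0814315569644022 1.154730977594297
mark [0.61552284 0.30296319 0.064     ] [0.61517397 0.30856334 0.064     ] 1.152544600060611 1.104807785921144
```

```bash
python3 -c "
from cell import order;print(order.sign_off())"
```

```text
the job is handed in; nothing more can be done
None
```

The large outlet is ready for sanding and the job is handed in, at about 10 s of the 48 s allowed. I gripped the large cover's post and swung it counterclockwise about 1.15 rad. I then gripped the collar post, turned the lever clockwise about 0.96 rad, released it and moved clear.

**Cover:** the last picture shows the port fully open. From the arm's travel the cover stands at about 1.2 rad, against the 0.88 rad needed.

**Collar:** in the top view the lever is at 1.155 rad and the white mark at 1.153 rad, both measured from the pin. In the side view they differ by 0.023 rad, so the lever is well inside the 0.1 rad limit.

**Disagreements:**
- My side-view pick of the nut was about 8 mm from the top-view one. That makes the side view's absolute angles unreliable, but not the gap between lever and mark.
- The starting lever angle came out at about 0.42 rad, just over the stated 0.4 rad. I took this as measurement error of about 0.02 rad.

**Other things:** contact forces at the end of each move stayed under 10 N. I didn't measure the loose things or the smaller outlet again at the end. The arm never went down near the smaller outlet, and the offcut looked unmoved in the last picture.

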